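Right the tipped glue bottle from the turntable

TASK

The square glue bottle has tipped over on the free-spinning gluing turntable. Lift it off, lean it cap up in the wooden V cradle with its base against the lip and let go of it there, then take it again another way and stand it upright, cap up, in the middle of the cork coaster and let go. Set it down softly both times, never letting it drop, leave the jar standing on the turntable and leave everything else where it is.

Things in the scene. Friction and masses are not known exactly. Their poses are not given: they have to be found in the camera images.
- bottle: White square glue bottle, blue label, orange cap, 0.25 to 0.45 kg, at first lying on a flat side on the turntable. Body 52 x 52 mm, 105 mm long; then a 40 mm square shoulder 10 mm long and a round cap 26 mm wide, 18 mm long. Origin at the centre of the square body, 26 mm from each side. x points from base to cap, z up at the start. At the start the cap points between 30 degrees right and 115 degrees left of straight ahead.
- bottle_base (a point): centre of the bottle's flat base (52.5 mm from the origin along -x of the bottle)
- bottle_cap (a point): centre of the cap's outer end (80 mm from the origin along +x of the bottle)
- turntable_top (a point): centre of the upper face of the white turntable, a disc of 320 mm diameter and 14 mm thick on a black foot; the face is 34 mm above the table
- turntable_disc (a joint): angle of the turntable disc, rad, counter-clockwise from above; turns freely with almost no friction, so a one-sided push on anything off centre makes it turn
- cradle: Fixed plywood V cradle, 110 mm wide (its y), 155 mm deep. Origin under its centre, x level from the low lip to the high end, z up. A slope rises towards x at 45 degrees, 110 mm long, from the V's bottom (x = -45, z = 30 mm) to 108 mm above the table; a 40 mm lip stands square to it at its foot. A bottle on the slope with its base on the lip leans at 45 degrees, cap up towards x.
- cradle_seat (a point): where the centre of the bottle's base comes to lie when the bottle lies on the slope, in the middle of the cradle's width, with its base flat against the lip (26 mm square off the slope, in the lip's plane); axes as the cradle's
- coaster_top (a point): centre of the upper face of the fixed square cork coaster, 100 x 100 mm, 6 mm thick, flat on the table; axes: z up, sides along x and y
- jar: green glass jar with a steel lid, 60 mm wide, 64 mm tall, standing on the turntable near the rim on the other side from the bottle; origin at the centre of its underside, z up. It rides round with the turntable and must not be tipped or pushed off
- ruler: clear teal ruler lying flat, 300 x 30 x 4 mm, near the robot; bystander, origin at the centre of its underside
- phone: white phone with black screen lying flat, 148 x 72 x 8 mm; bystander, origin at the centre of its underside
- bookblock: grey-covered book block lying flat, 200 x 140 x 37 mm, far side of the table; bystander, origin at the centre of its underside
- spool: black thread cone standing upright, 64 mm wide, 135 mm tall, far side; bystander, origin at the centre of its underside
- tape: black tape dispenser with a yellow roll, 130 x 55 mm, 77 mm tall, far side; bystander, origin at the centre of its underside
- inkbox: small orange ink pot with a steel cap, 60 x 45 mm, 55 mm tall, near the robot; bystander, origin at the centre of its underside
Things that resemble listed ones, but are neither listed nor needed, are in the scene too. Several things have the shape of the bottle; the one meant has the colours described above.

How it is judged (in metres and radians):
On the way, in this order (a step that is already met when the one before it is completed fails the run):
1. the bottle is lifted clear of the turntable (height (world z) of bottle above 0.09 m and contact force between bottle and turntable below 0.01 N), for 0.1 s.
2. the bottle leans cap up in the cradle, base against the lip, let go and at rest (distance between bottle_base and cradle_seat below 0.025 m and angle between bottle's own x axis and vertical between 0.6 and 0.97 rad and linear speed of bottle below 0.02 m/s and contact force between bottle and the fingers below 0.05 N), for 0.2 s.
3. the bottle stands upright in the middle of the coaster, let go (horizontal distance between bottle_base and coaster_top below 0.02 m and angle between bottle's own x axis and vertical below 0.07 rad and height (world z) of bottle_base between 0.001 and 0.012 m and linear speed of bottle below 0.02 m/s and contact force between bottle and the fingers below 0.05 N), for 0.2 s.
At the end, for the whole second after the job is handed in: The bottle stands cap up on the coaster, within 4 degrees of upright, the centre of its base within 20 mm of the coaster's centre, released and at rest; the jar still stands on the turntable (all of step 3 and angle between jar's own z axis and vertical below 0.1 rad and horizontal distance between jar and turntable_top below 0.16 m); the robot touches nothing.
It fails at once if the bottle is dropped or falls (moving at over 0.5 m/s with no finger on it) (linear speed of bottle above 0.5 m/s and contact force between bottle and the fingers below 0.05 N).
It fails at once if the jar is tipped over or leaves the turntable (angle between jar's own z axis and vertical above 0.5 rad or height (world z) of jar below 0.02 m).
It fails at once if a bystander is moved by more than 40 mm (distance of any of ruler, phone, bookblock, spool, tape, inkbox from where it was at the start of the episode above 0.04 m).
It also fails if it takes over 51 s, if anything falls off the work surface, if the arm or the gripper's body presses on something with over 40 N, if the wrist force passes 120 N, or if a joint passes its speed limit or range.

ROBOT

A 6-joint arm with a two-finger parallel gripper is mounted at the origin on the work surface. World frame = base frame: x ahead of the robot, y to its left, z up, the work surface at z = 0. Lengths are in m, angles in degrees, forces in N, time in s.
With the tool pointing down it reaches from about 0.3 to 0.75 m from the base axis. Payload 8.5 kg.
Tool frame: the origin (TCP) lies midway between the tips of the shut fingers; the grasp point (between the pads) lies 19 mm behind it (env.tcp_to_grasp is the z of the grasp point in the tool frame, in m); z points along the fingers, y is the line along which they close (so a half turn about z gives the same grasp; the last joint's range is limited). The gripper opens to 85 mm and grips with 20 to 120 N. Pads are 22 mm wide; open, the fingers measure 114 mm over their backs; the gripper's body (76 mm by 85 mm) begins 54 mm behind the grasp point. The pads swing forward as they close: fully open they stand 13 mm farther back than shut.
Start: joints at [-77.023, 21.807, 74.336, -0, 83.858, -12.336], TCP at [0.235, -0.497, 0.231] pointing down, gripper open.
Joint ranges: [-178.18, 178.18], [-50.72, 133.34], [12.68, 142.11], [-81.47, 261.47], [9.98, 163.14], [-165.26, 165.26]. Speed limits (degrees/s): [136.94, 136.94, 180, 180, 180, 180].

INTERFACE

Orientations are given as a 3x3 rotation matrix whose columns are the frame's x, y, z axes.
In Python, from rig import env, imaging, job, models gives the robot as it stands. The module is installed in compiled form; this text tells all that it offers.
- The arm moves only by the tool jog_arm, never from a script. Its argument "plan" is text: rows parted by semicolons, each of 7 numbers parted by spaces: the turn, a rotation vector about the tool's x, y, z in degrees, then the shift along the tool's x, y, z in cm, then the closure in counts, from 0 (fully open) to 255 (shut). In form: rx ry rz x y z claw; .... A call has 1 to 10 rows; each row shifts and turns the commanded pose from where the row before left it, along the tool's axes as they then stand; what a row does not reach is not made up. A row lasts 1/12 s, in which the tool goes at most 41.7 mm and 7.16 degrees, less where a joint would pass 70% of its speed; a pose out of reach is approached as far as the arm can. A call with a gripper value outside its range is refused whole. The fingers move at their own pace and stop on an object; "grip_force" is the grip in N (left out, the last holds). Time passes only in rows, so rows that do not move let the fingers close. It gives the time, the measured TCP pose, the force, the opening and the grip force at its end, in the units of the state.
- env.observe(): the state, without advancing time (a new reading comes with each control period).
- imaging.get_image(name): name is "side" or "top"; returns a dict with "pixels" (480x640x3 uint8, red, green, blue), "depth" (480x640 float32, m along the optical axis (not along the pixel's ray), 0 where there is no reading), "fov_y" (degrees; the focal length in pixels is half the picture's height over the tangent of half this angle, whatever the lens; pixels are square), "cx", "cy" (the principal point, pixels), "distortion" ([k1, k2, p1, p2, k3] as OpenCV has them; the pictures are not rectified), "world_from_camera" (4x4, takes a point from camera to world coordinates). Camera axes: x right, y down, z forward; pixel columns grow to the right and rows downward; lengths in m; the calibration is good to about 2 mm. A picture is of the moment at which its call begins.
- job.close_job(): hands the job in; it is judged then, once.
Trained networks look in the newest picture that a camera, given by its name, has taken for a name from the list of things; names that differ only in an ending like _2 or _b are one class to them, and where a whole thing is asked for, a point or a joint stands for the part that bears it (a point fixed in the world has none). Each returns a list of dicts, best first, with "confidence" (0 to 1); they miss things now and then, are a little off and sometimes report something else, mostly with a low value. They report only what shows in the picture. A call takes as long as a camera call. They do not tell look-alikes from the thing itself.
- models.outline_of(camera, query): "region" (480x640 bool, what is visible of it) and "bbox" ([centre column, centre row, width, height] in pixels, round what is visible of it).
- models.tip_of(camera, query): "at" ([column, row] in pixels: a listed point, or the origin of a listed thing).
The state is a dict: "time_s": time; "q": joint angles; "qvel": joint speeds; "joint_efforts": joint torques, N m; "position": TCP position; "tool_rot": TCP orientation; "ft_force": force on the tool from outside, world axes, zero at the start; "wrist_torque": the same for the moment, N m; "grip_width": finger opening in m; "gripper_force": force on a finger pad.
Only numpy, scipy, OpenCV 4.12 (cv2) and the standard library are available. Lean on these libraries where they do the work, as an engineer would, in place of code of your own. Each camera call takes 0.05 s, during which the arm holds its last target. There are 200 camera calls.

## Working session

There is one attempt and no reset: what is moved stays moved. The work goes in short steps, Python scripts to look and compute and a tool call to move; the robot and the scene stay as the last step left them, time stands still between calls to the robot, and variables do not carry over. Pictures are saved under pics/ and viewed, at most 10 in all, crops included, and the job is handed in when it is done.

Besides the shell and the picture viewer there is one more tool, called by a JSON object that holds its "op" and its "data". jog_arm: Moves the arm, as the interface text tells. Its arguments: {"type":"object","properties":{"plan":{"type":"string"},"grip_force":{"type":"number"}},"required":["plan"]}

```bash
mkdir -p pics; cat > h.py <<'E'
import numpy as np, cv2
from rig import env, imaging, job, models
def K(im):
    f=240/np.tan(np.radians(im["fov_y"])/2)
    return np.array([[f,0,im["cx"]],[0,f,im["cy"]],[0,0,1]])
def world(im,uv,d=None,z=None):
    """pixels (N,2)-> world, by depth or by plane z"""
    uv=np.atleast_2d(np.array(uv,float))
    n=cv2.undistortPoints(uv.reshape(-1,1,2),K(im),np.array(im["distortion"],float)).reshape(-1,2)
    r=np.c_[n,np.ones(len(n))]; T=im["world_from_camera"]
    if z is not None:
        w=r@T[:3,:3].T; s=(z-T[2,3])/w[:,2]; return T[:3,3]+w*s[:,None]
    if d is None: d=im["depth"][uv[:,1].round().astype(int),uv[:,0].round().astype(int)]
    return (r*np.array(d)[:,None])@T[:3,:3].T+T[:3,3]
def cloud(im,mask):
    v,u=np.nonzero(mask&(im["depth"]>0)); return world(im,np.c_[u,v])
def save(im,name,box=None,s=1):
    p=im["pixels"]
    if box: p=p[box[1]:box[3],box[0]:box[2]]
    p=cv2.resize(p,None,fx=s,fy=s,interpolation=cv2.INTER_CUBIC)
    cv2.imwrite("pics/"+name,p[:,:,::-1])
E
python3 - <<'E'
from h import *
np.set_printoptions(precision=3,suppress=True)
for c in("top","side"):
    im=imaging.get_image(c); save(im,c+"0.png"); print(c,im["world_from_camera"][:3,3],im["fov_y"],im["distortion"])
    for n in("bottle","turntable_disc","cradle","jar"):
        for o in models.outline_of(c,n)[:4]:
            P=cloud(im,o["region"]); print(n,round(o["confidence"],2),np.array(o["bbox"]),np.median(P,0) if len(P) else "")
    for n in("bottle_base","bottle_cap","cradle_seat","coaster_top","turntable_top","cradle","jar"):
        for o in models.tip_of(c,n)[:4]:
            print(n,round(o["confidence"],2),np.array(o["at"]),world(im,o["at"])[0])
s=env.observe();print(s["position"],s["tool_rot"],env.tcp_to_grasp,s["time_s"])
E
```

```text
top [ 0.245 -0.013  1.496] 42.063789628786594 [-0.017  0.     0.     0.     0.   ]
bottle 0.83 [210.6 214.8  33.9  56.7] [0.535 0.265 0.085]
bottle 0.74 [314.5 123.7  90.2  73.6] [0.773 0.018 0.037]
bottle 0.7 [195.9 379.6  29.7  59.9] [0.158 0.299 0.05 ]
bottle 0.15 [285.  297.2  27.7  31.2] [0.356 0.094 0.035]
turntable_disc 0.88 [194.2 244.8 132.2 131.3] [0.475 0.31  0.034]
turntable_disc 0.52 [207.4 214.4  29.   61.5] [0.535 0.264 0.085]
turntable_disc 0.19 [364.6 181.5  53.8  71.6] [ 0.613 -0.104  0.048]
cradle 0.92 [367.4 183.4  56.5  70.4] [ 0.613 -0.104  0.049]
cradle 0.63 [478.9 301.4  42.8  66.4] [ 0.335 -0.359  0.008]
jar 0.84 [158.5 270.8  34.   33.2] [0.415 0.375 0.096]
bottle_base 0.82 [191.8 406.5] [0.106 0.304 0.049]
bottle_base 0.7 [209.  239.9] [0.481 0.263 0.082]
bottle_base 0.54 [317.9 126.1] [0.765 0.008 0.039]
bottle_cap 0.92 [203.3 185.7] [0.623 0.288 0.034]
bottle_cap 0.71 [196.8 351.3] [0.228 0.296 0.04 ]
bottle_cap 0.21 [237.3 129. ] [0.742 0.197 0.096]
cradle_seat 0.73 [361.7 158.3] [ 0.679 -0.096  0.045]
coaster_top 0.87 [444. 200.] [ 0.582 -0.296  0.001]

[... 736 characters left out ...]
381.1  37.4  52.5] [0.408 0.389 0.095]
bottle_base 0.82 [433.3 446.7] [0.099 0.3   0.014]
bottle_base 0.67 [243.7 317.5] [0.48  0.264 0.07 ]
bottle_cap 0.66 [181.1 303.4] [0.606 0.286 0.062]
bottle_cap 0.6 [357.5 406.9] [0.23  0.308 0.037]
bottle_cap 0.52 [232.9 346.4] [0.481 0.302 0.03 ]
cradle_seat 0.72 [184.4 300.6] [0.601 0.282 0.068]
cradle_seat 0.71 [264.6 190.8] [ 0.677 -0.099  0.044]
coaster_top 0.9 [343.1 174.5] [ 0.572 -0.301  0.002]
turntable_top 0.66 [231.8 345.6] [0.479 0.307 0.039]
cradle 0.98 [289.  209.2] [ 0.581 -0.054  0.057]
jar 0.68 [238.5 390. ] [0.394 0.399 0.084]
[ 0.235 -0.497  0.231] [[ 0.904  0.428 -0.   ]
 [ 0.428 -0.904  0.   ]
 [-0.    -0.    -1.   ]] -0.0187 1.2
```

View pics/top0.png

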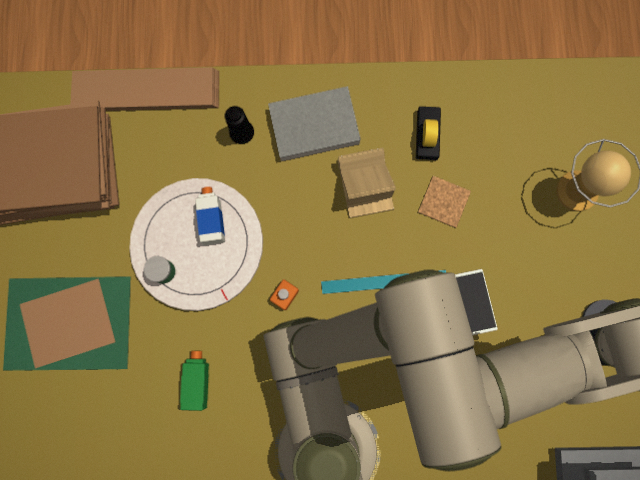

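View pics/side0.png

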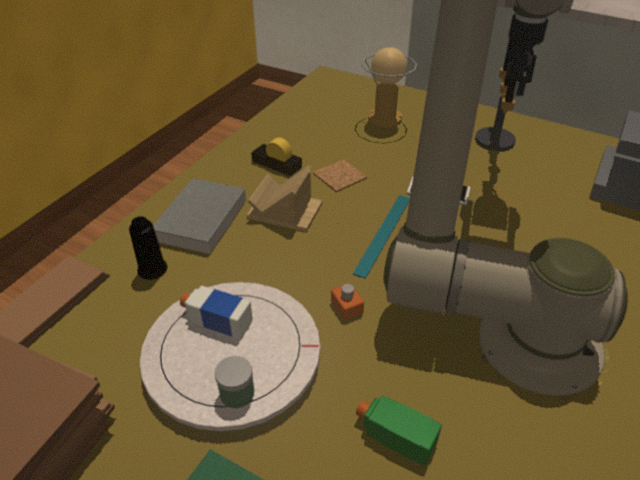

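The candidates are the white bottle with a blue label on the turntable at top pixel (209,217) / side (219,312), and the green bottle at top (195,383) / side (400,430), which is a look-alike. The white one matches the description. In the cradle, top pixel (367,183), the V groove lies at the far side and the high end faces the robot. The coaster is at (444,200) and the jar at (158,271). Next I'll take the close crop and exact poses.

```bash
cat > m.py <<'E'
from h import *
np.set_printoptions(precision=4,suppress=True)
def near(c,n,xy,r=.12):
    for o in models.outline_of(c,n):
        P=cloud(im,o["region"])
        if len(P) and np.hypot(*(np.median(P,0)[:2]-xy))<r: return o,P
if __name__=="__main__":
    im=imaging.get_image("top"); save(im,"crop1.png",(120,90,480,320),2.2)
    ov,uu=np.mgrid[0:480,0:640]
    A=world(im,np.c_[uu.ravel(),ov.ravel()]).reshape(480,640,3)
    def rect(mask,s=""):
        p=A[mask][:,:2].astype(np.float32); r=cv2.minAreaRect(p*1000); print(s,len(p),r, "z",np.median(A[mask][:,2]))
    X,Y,Z=A[...,0],A[...,1],A[...,2]
    rect((np.hypot(X-.53,Y-.265)<.12)&(Z>.078)&(Z<.095)&(np.hypot(X-.41,Y-.37)>.05),"bottle body top")
    px=im["pixels"].astype(int); R,G,B=px[...,0],px[...,1],px[...,2]
    m=(R>150)&(B<90)&(G<120)&(np.hypot(X-.6,Y-.28)<.06); print("cap",np.median(A[m],0),m.sum())
    # cradle plane fit on slope: 
    m=(abs(X-.62)<.09)&(abs(Y+.105)<.09)&(Z>.012)
    rect(m,"cradle all"); 
    hi=m&(Z>.1); rect(hi,"cradle top edge")
    from numpy.linalg import svd
    q=A[m&(Z>.045)&(Z<.1)]; 
    # RANSAC planes
    rng=np.random.default_rng(0);best=None
    for k in range(2):
        b=(0,)
        for i in range(600):
            t=q[rng.choice(len(q),3,False)]; n=np.cross(t[1]-t[0],t[2]-t[0]); 
            if np.linalg.norm(n)<1e-7: continue
            n/=np.linalg.norm(n); inl=abs((q-t[0])@n)<.003
            if inl.sum()>b[0]: b=(inl.sum(),inl)
        s=q[b[1]]; c=s.mean(0); n=svd(s-c,full_matrices=False)[2][2]; n*=np.sign(n[2]); print("plane",len(s),c,n,np.degrees(np.arctan2(n[1],n[0]))); 
        q=q[~b[1]]
        if len(q)<20: break
    for n,xy in(("coaster_top",(.58,-.296)),):
        for o in models.outline_of("top","coaster_top"): print("co",o["confidence"],o["bbox"])
    hsv=cv2.cvtColor(im["pixels"],cv2.COLOR_RGB2HSV)
    m=(np.hypot(X-.58,Y+.296)<.085)&(R-B>50)&(hsv[...,0]<19)
    m=cv2.morphologyEx(m.astype(np.uint8),cv2.MORPH_OPEN,np.ones((3,3)))>0
    v,u=np.nonzero(m); print("coaster",cv2.minAreaRect((world(im,np.c_[u,v],z=.006)[:,:2]*1000).astype(np.float32)))
    m=(np.hypot(X-.475,Y-.305)<.19)&(abs(Z-.034)<.008); print("table",cv2.minEnclosingCircle((A[m][:,:2]*1000).astype(np.float32)))
    for h in range(20,110,10):
        mm=(abs(X-.62)<.09)&(abs(Y+.105)<.09)&(abs(Z*1000-h)<5); print(h,mm.sum(),A[mm][:,:2].mean(0) if mm.any() else "")
E
python3 m.py
```

```text
bottle body top 1052 ((537.1282348632812, 266.8033447265625), (114.89559173583984, 53.827789306640625), 6.902927875518799) z 0.08567914718927849
cap [0.6027 0.2713 0.0698] 49
cradle all 2665 ((619.1910400390625, -97.15911865234375), (153.79074096679688, 128.90280151367188), 9.270731925964355) z 0.05285559131965778
cradle top edge 278 ((586.7696533203125, -111.22846984863281), (20.241270065307617, 110.14929962158203), 10.041748046875) z 0.10418697827723467
plane 743 [ 0.6189 -0.1054  0.073 ] [0.6884 0.1248 0.7146] 10.272896576616827
plane 268 [ 0.6836 -0.0947  0.0521] [-0.6281 -0.1221  0.7685] -169.00056500542863
co 0.7 [443.9, 199.9, 53.0, 48.3]
coaster ((578.3709716796875, -295.34332275390625), (100.31590270996094, 101.0309066772461), 65.34329223632812)
table ((485.6177673339844, 305.5309753417969), 161.04489135742188)
20 152 [ 0.5792 -0.1075]
30 218 [ 0.6495 -0.0987]
40 408 [ 0.6546 -0.0995]
50 459 [ 0.661  -0.0969]
60 305 [ 0.6483 -0.1004]
70 194 [ 0.6133 -0.1078]
80 192 [ 0.6052 -0.1065]
90 160 [ 0.6011 -0.1079]
100 249 [ 0.5883 -0.1104]
```

View pics/crop1.png

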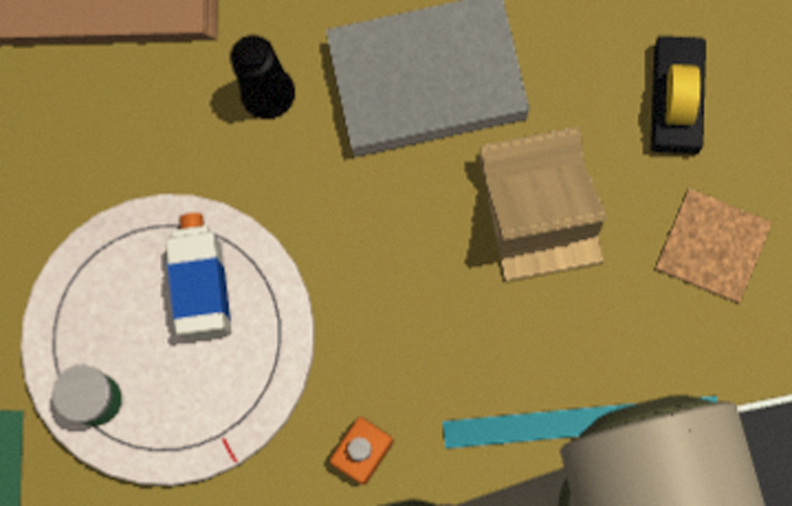

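The bottle is confirmed: white with a blue label, its centre at about crop (198,290) and its orange cap pointing away from the robot. The V groove is at the far end of the cradle. Next I'll write a row calculator and compute the approach.

```bash
cat > p.py <<'E'
from h import *
from scipy.spatial.transform import Rotation as Ro
T2G=.0187
k=np.array([0,0,1.])
h=np.radians(6.5); b0=np.array([np.cos(h),np.sin(h),0])
BC=np.array([.532,.266,.060])
hc=np.radians(190.2); xc=np.array([np.cos(hc),np.sin(hc),0]); OC=np.array([.6169,-.1058,0])
SEAT=OC-.0634*xc+.0484*k
b1=(xc+k)/2**.5; n1=(-xc+k)/2**.5
CO=np.array([.5784,-.2953,.006])
def tool(b,n,a):
    a=np.radians(a); z=-np.sin(a)*b-np.cos(a)*n; x=-np.cos(a)*b+np.sin(a)*n
    return np.c_[x,np.cross(z,x),z]
def rows(R0,p0,R1,g1,n,claw,rv=None,tcp=False):
    """n rows from TCP pose to target; rv: world rotvec override. returns predicted pose"""
    p1=np.array(g1) if tcp else np.array(g1)+T2G*R1[:,2]
    R,p=R0.copy(),np.array(p0,float); out=[]
    for i in range(n):
        d=Ro.from_matrix(R.T@R1).as_rotvec(degrees=True)/(n-i) if rv is None else R.T@np.array(rv)/n
        d=np.round(d,1); s=np.round(R.T@(p1-p)/(n-i)*100,2)
        p=p+R@s/100; R=R@Ro.from_rotvec(d,degrees=True).as_matrix()
        out.append(" ".join(f"{v:g}" for v in np.r_[d,s]+0.)+f" {claw}")
    for i in range(0,n,10): print("; ".join(out[i:i+10]))
    return R,p
def now():
    s=env.observe(); return np.array(s["tool_rot"]),np.array(s["position"])
E
python3 - <<'E'
from p import *
R,p=now(); R1=tool(b0,k,25); y=tool(b0,k,0)
ang=np.degrees(np.arctan2(y[1,0],y[0,0])-np.arctan2(R[1,0],R[0,0]))%360; print(ang)
R,p=rows(R,p,y,BC+[.0,0,.14],30,0,rv=[0,0,ang])
print("tilt");R,p=rows(R,p,R1,BC+[0,0,.10],6,0)
E
```

```text
161.18862146215156
0 0 -5.4 1.98 -1.88 0.17 0; 0 0 -5.4 2.15 -1.68 0.17 0; 0 0 -5.4 2.3 -1.47 0.17 0; 0 0 -5.4 2.43 -1.25 0.17 0; 0 0 -5.4 2.53 -1.02 0.17 0; 0 0 -5.4 2.62 -0.77 0.17 0; 0 0 -5.4 2.68 -0.52 0.17 0; 0 0 -5.4 2.72 -0.27 0.17 0; 0 0 -5.4 2.73 -0.01 0.17 0; 0 0 -5.4 2.72 0.25 0.17 0
0 0 -5.4 2.68 0.5 0.17 0; 0 0 -5.4 2.62 0.75 0.16 0; 0 0 -5.4 2.54 0.99 0.17 0; 0 0 -5.4 2.44 1.23 0.16 0; 0 0 -5.4 2.31 1.45 0.17 0; 0 0 -5.4 2.16 1.66 0.16 0; 0 0 -5.4 2 1.86 0.17 0; 0 0 -5.4 1.81 2.04 0.16 0; 0 0 -5.4 1.61 2.2 0.17 0; 0 0 -5.4 1.4 2.34 0.16 0
0 0 -5.4 1.17 2.47 0.17 0; 0 0 -5.4 0.94 2.57 0.16 0; 0 0 -5.4 0.69 2.64 0.17 0; 0 0 -5.4 0.44 2.69 0.16 0; 0 0 -5.4 0.18 2.72 0.17 0; 0 0 -5.4 -0.08 2.73 0.16 0; 0 0 -5.4 -0.33 2.71 0.17 0; 0 0 -5.4 -0.58 2.67 0.16 0; 0 0 -5.4 -0.84 2.6 0.17 0; 0 0 -5.4 -1.07 2.52 0.16 0
tilt
0 4.2 0.1 0.13 0 0.64 0; 0 4.2 0.1 0.08 0 0.65 0; 0 4.1 0.1 0.04 0 0.65 0; -0.1 4.2 0.2 -0.01 0 0.65 0; 0 4.1 0.1 -0.06 0 0.65 0; -0.1 4.2 0.2 -0.1 0 0.64 0
```

{"op": "jog_arm", "data": {"plan": "0 0 -5.4 2 -1.9 0.17 0; 0 0 -5.4 2.15 -1.7 0.17 0; 0 0 -5.4 2.3 -1.5 0.17 0; 0 0 -5.4 2.4 -1.25 0.17 0; 0 0 -5.4 2.5 -1 0.17 0; 0 0 -5.4 2.6 -0.8 0.17 0; 0 0 -5.4 2.7 -0.5 0.17 0; 0 0 -5.4 2.7 -0.25 0.17 0; 0 0 -5.4 2.7 0 0.17 0; 0 0 -5.4 2.7 0.25 0.17 0", "grip_force": 40}}

```text
time_s: 2.13
position: [0.3339, -0.2421, 0.2144]
tool_rot: [[0.181, 0.983, 0.0], [0.983, -0.181, -0.0], [-0.0, 0.0, -1.0]]
ft_force: [0.5, -1.2, -0.2]
grip_width: 0.085
gripper_force: 0.0
```

{"op": "jog_arm", "data": {"plan": "0 0 -5.4 2.7 0.5 0.17 0; 0 0 -5.4 2.6 0.75 0.17 0; 0 0 -5.4 2.5 1 0.17 0; 0 0 -5.4 2.4 1.2 0.17 0; 0 0 -5.4 2.3 1.45 0.17 0; 0 0 -5.4 2.15 1.65 0.17 0; 0 0 -5.4 2 1.85 0.17 0; 0 0 -5.4 1.8 2 0.17 0; 0 0 -5.4 1.6 2.2 0.17 0; 0 0 -5.4 1.4 2.35 0.17 0"}}

```text
time_s: 2.97
position: [0.4323, 0.0109, 0.1974]
tool_rot: [[-0.689, 0.724, 0.0], [0.724, 0.689, -0.0], [-0.0, 0.0, -1.0]]
ft_force: [0.7, 0.6, -0.5]
grip_width: 0.0855
gripper_force: 0.0
```

{"op": "jog_arm", "data": {"plan": "0 0 -5.4 1.2 2.5 0.17 0; 0 0 -5.4 0.9 2.6 0.17 0; 0 0 -5.4 0.7 2.65 0.17 0; 0 0 -5.4 0.4 2.7 0.17 0; 0 0 -5.4 0.2 2.7 0.17 0; 0 0 -5.4 -0.1 2.7 0.17 0; 0 0 -5.4 -0.3 2.7 0.17 0; 0 0 -5.4 -0.6 2.65 0.17 0; 0 0 -5.4 -0.85 2.6 0.17 0; 0 0 -5.4 -1.1 2.5 0.17 0"}}

```text
time_s: 3.8
position: [0.5322, 0.2651, 0.1802]
tool_rot: [[-0.991, -0.132, -0.0], [-0.132, 0.991, -0.0], [0.0, -0.0, -1.0]]
ft_force: [0.8, 0.6, 0.4]
grip_width: 0.0853
gripper_force: 0.0
```

```bash
cat >> p.py <<'E'
np.set_printoptions(precision=3,suppress=True)
def stat(R1=None,g1=None):
    s=env.observe(); R=np.array(s["tool_rot"]); g=np.array(s["position"])-T2G*R[:,2]
    print("t",s["time_s"],"g",g,"q",np.round(s["q"],1),"w",s["grip_width"],"ft",s["ft_force"],"gf",s["gripper_force"])
    if R1 is not None: print("err",g-g1,Ro.from_matrix(R.T@R1).as_rotvec(degrees=True))
E
python3 - <<'E'
from p import *
stat(tool(b0,k,0),BC+[0,0,.14])
R,p=now();R1=tool(b0,k,25)
R,p=rows(R,p,R1,BC+[0,0,.08],8,0)
E
```

```text
t 3.8 g [0.532 0.265 0.199] q [ 15.1  28.5  71.9  -0.   79.6 -82.5] w 0.08531638939222869 ft [0.826 0.641 0.411] gf 0.0
err [ 0.    -0.001 -0.001] [-0.001 -0.     1.09 ]
0 3.1 0.1 0.1 0.01 0.71 0; 0 3.1 0.1 0.06 0.01 0.72 0; 0 3.1 0.1 0.02 0.01 0.72 0; -0.1 3.1 0.2 -0.02 0.02 0.72 0; 0 3.1 0.1 -0.06 0.01 0.72 0; -0.1 3.2 0.2 -0.09 0.02 0.72 0; 0 3.1 0.1 -0.13 0.01 0.71 0; -0.1 3.2 0.2 -0.17 0.01 0.7 0
```

{"op": "jog_arm", "data": {"plan": "0 3.1 0.1 0.1 0 0.7 0; 0 3.1 0.1 0.05 0 0.7 0; 0 3.1 0.1 0 0 0.7 0; -0.1 3.1 0.2 0 0 0.7 0; 0 3.1 0.1 -0.05 0 0.7 0; -0.1 3.2 0.2 -0.1 0 0.7 0; 0 3.1 0.1 -0.15 0 0.7 0; -0.1 3.2 0.2 -0.15 0 0.7 0"}}

```text
time_s: 4.47
position: [0.5244, 0.2628, 0.1241]
tool_rot: [[-0.9, -0.107, -0.422], [-0.097, 0.994, -0.045], [0.425, 0.001, -0.905]]
ft_force: [-0.1, 0.3, 0.3]
grip_width: 0.0854
gripper_force: 0.0
```

```bash
python3 - <<'E'
from p import *
R1=tool(b0,k,25)
stat(R1,BC+[0,0,.08])
im=imaging.get_image("side"); save(im,"side1.png",(130,220,370,430),3)
# bottle heading check: base & cap points by side
for n in("bottle_base","bottle_cap"):
    for o in models.tip_of("side",n)[:2]: print(n,o["confidence"],o["at"],world(im,o["at"],z=.06))
R,p=now(); R,p=rows(R,p,R1,BC+[0,0,.003],6,0)
E
```

```text
t 4.4667 g [0.532 0.264 0.141] q [ 13.6  41.8  60.1   3.3 103.  -82.5] w 0.08536944927979855 ft [-0.148  0.305  0.274] gf 0.0
err [ 0.    -0.002  0.001] [ 0.17  -0.131 -0.291]
bottle_base 0.95 [433.9, 444.9] [[0.096 0.324 0.06 ]]
bottle_base 0.62 [242.4, 319.1] [[0.486 0.261 0.06 ]]
bottle_cap 0.84 [180.4, 300.6] [[0.613 0.281 0.06 ]]
bottle_cap 0.78 [356.3, 407.5] [[0.225 0.323 0.06 ]]
0 0 -0.1 -0.54 0.04 1.17 0; 0 0 0 -0.55 0.04 1.17 0; 0 0 -0.1 -0.54 0.04 1.17 0; 0.1 0 0 -0.55 0.04 1.16 0; 0 0 -0.1 -0.55 0.04 1.17 0; 0.1 0 0 -0.54 0.05 1.16 0
```

View pics/side1.png

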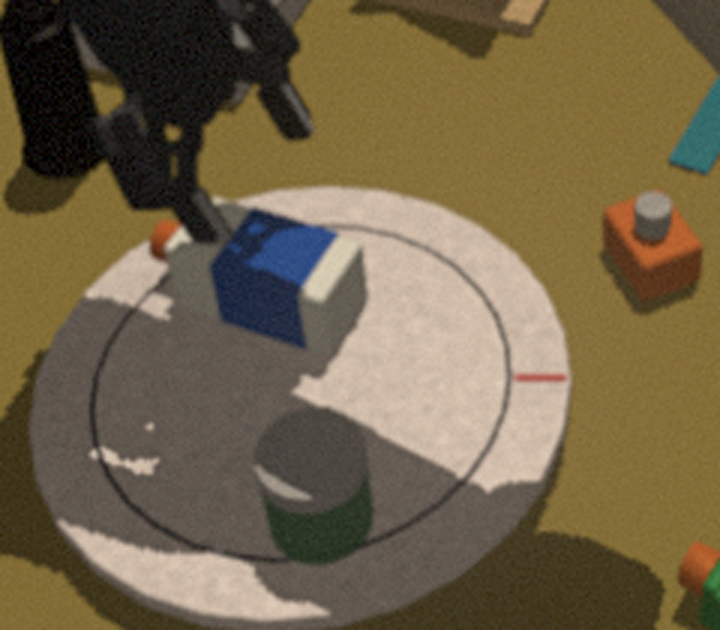

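The side crop shows the open fingers tilted above the bottle, at about (200,215) and (300,130), straddling the body. The jar is clear at (315,480).

{"op": "jog_arm", "data": {"plan": "0 0 0 -0.55 0.04 1.17 0; 0 0 0 -0.55 0.04 1.17 0; 0 0 0 -0.55 0.04 1.17 0; 0 0 0 -0.55 0.04 1.17 0; 0 0 0 -0.55 0.04 1.17 0; 0 0 0 -0.55 0.04 1.17 0; 0 0 0 0 0 0 0"}}

```text
time_s: 5.2
position: [0.5233, 0.2651, 0.0453]
tool_rot: [[-0.9, -0.108, -0.422], [-0.098, 0.994, -0.046], [0.424, 0.0, -0.906]]
ft_force: [-0.4, -0.5, -0.7]
grip_width: 0.0855
gripper_force: 0.0
```

{"op": "jog_arm", "data": {"plan": "0 0 0 0 0 0 60; 0 0 0 0 0 0 80; 0 0 0 0 0 0 100; 0 0 0 0 0 0 110; 0 0 0 0 0 0 120; 0 0 0 0 0 0 140; 0 0 0 0 0 0 160; 0 0 0 0 0 0 160"}}

```text
time_s: 5.87
position: [0.5247, 0.2652, 0.048]
tool_rot: [[-0.902, -0.107, -0.419], [-0.098, 0.994, -0.045], [0.421, 0.001, -0.907]]
ft_force: [0.6, 0.2, 5.7]
grip_width: 0.0515
gripper_force: 42.5
```

```bash
python3 - <<'E'
from p import *
stat(tool(b0,k,25),BC+[0,0,.003])
E
```

```text
t 5.8667 g [0.533 0.266 0.065] q [ 13.8  46.3  64.3   3.3  94.1 -82.8] w 0.05152294819522405 ft [0.559 0.2   5.694] gf 42.54964470863342
err [0.001 0.    0.002] [ 0.17   0.108 -0.296]
```

```bash
cat >> p.py <<'E'
a1=25
def gt(bc,b,n,off): # grasp point for bottle centre bc; off=(along b,along n)
    return bc+off[0]*b+off[1]*n
OFF=(.001,.005)
C1=SEAT+.0525*b1   # bottle centre in cradle
E
python3 - <<'E'
from p import *
print("seat",SEAT,"C1",C1)
R,p=now()
print("lift"); R,p=rows(R,p,R,[.533,.266,.225],6,160)
# yaw -176.3
print("yaw"); 
Rt=tool(xc,k,a1); g=np.array([.62,-.10,.30])
R,p=rows(R,p,Rt,g,30,160,rv=[0,0,-176.3]); print(Ro.from_matrix(R.T@Rt).as_rotvec(degrees=True))
E
```

```text
seat [ 0.679 -0.095  0.048] C1 [ 0.643 -0.101  0.086]
lift
0 0 0 1.12 0 -2.42 160; 0 0 0 1.12 0 -2.42 160; 0 0 0 1.11 0 -2.42 160; 0 0 0 1.12 0 -2.43 160; 0 0 0 1.11 0 -2.42 160; 0 0 0 1.12 0 -2.43 160
yaw
-2.5 0 5.3 -0.09 -1.24 -0.32 160; -2.5 0 5.3 -0.2 -1.21 -0.37 160; -2.5 0 5.3 -0.31 -1.17 -0.42 160; -2.5 0 5.3 -0.42 -1.12 -0.47 160; -2.5 0 5.3 -0.52 -1.06 -0.52 160; -2.5 0 5.3 -0.61 -0.98 -0.56 160; -2.5 0 5.3 -0.7 -0.89 -0.6 160; -2.5 0 5.3 -0.77 -0.8 -0.64 160; -2.5 0 5.3 -0.84 -0.7 -0.67 160; -2.5 0 5.3 -0.9 -0.58 -0.7 160
-2.5 0 5.3 -0.95 -0.47 -0.73 160; -2.5 0 5.3 -0.99 -0.34 -0.74 160; -2.5 0 5.3 -1.02 -0.22 -0.76 160; -2.5 0 5.3 -1.03 -0.09 -0.76 160; -2.5 0 5.3 -1.03 0.04 -0.76 160; -2.5 0 5.3 -1.02 0.17 -0.76 160; -2.5 0 5.3 -1 0.29 -0.75 160; -2.5 0 5.3 -0.97 0.42 -0.73 160; -2.5 0 5.3 -0.93 0.53 -0.71 160; -2.5 0 5.3 -0.87 0.65 -0.69 160
-2.5 0 5.3 -0.81 0.76 -0.66 160; -2.5 0 5.3 -0.73 0.85 -0.62 160; -2.5 0 5.3 -0.65 0.95 -0.58 160; -2.5 0 5.3 -0.56 1.02 -0.54 160; -2.5 0 5.3 -0.46 1.1 -0.49 160; -2.5 0 5.3 -0.35 1.15 -0.44 160; -2.5 0 5.3 -0.25 1.2 -0.39 160; -2.5 0 5.3 -0.13 1.23 -0.34 160; -2.5 0 5.3 -0.02 1.25 -0.29 160; -2.5 0 5.3 0.1 1.27 -0.23 160
[-0.07  -0.615  0.142]
```

{"op": "jog_arm", "data": {"plan": "0 0 0 0.4 0 -0.9 160; 0 0 0 0.9 0 -2 160; 0 0 0 1.1 0 -2.4 160; 0 0 0 1.1 0 -2.4 160; 0 0 0 1.1 0 -2.4 160; 0 0 0 1.1 0 -2.4 160; 0 0 0 0.7 0 -1.5 160; 0 0 0 0.3 0 -0.6 160", "grip_force": 60}}

```text
time_s: 6.53
position: [0.5257, 0.2654, 0.2104]
tool_rot: [[-0.903, -0.108, -0.416], [-0.098, 0.994, -0.044], [0.418, 0.001, -0.908]]
ft_force: [0.1, -0.2, -2.3]
grip_width: 0.0514
gripper_force: 63.0
```

{"op": "jog_arm", "data": {"plan": "-2.5 0 5.3 -0.1 -1.25 -0.3 160; -2.5 0 5.3 -0.2 -1.2 -0.35 160; -2.5 0 5.3 -0.3 -1.15 -0.4 160; -2.5 0 5.3 -0.4 -1.1 -0.45 160; -2.5 0 5.3 -0.5 -1.05 -0.5 160; -2.5 0 5.3 -0.6 -1 -0.55 160; -2.5 0 5.3 -0.7 -0.9 -0.6 160; -2.5 0 5.3 -0.75 -0.8 -0.65 160; -2.5 0 5.3 -0.85 -0.7 -0.7 160; -2.5 0 5.3 -0.9 -0.6 -0.7 160"}}

```text
time_s: 7.37
position: [0.5583, 0.1435, 0.2312]
tool_rot: [[-0.549, 0.796, -0.256], [0.72, 0.605, 0.34], [0.426, 0.003, -0.905]]
ft_force: [0.3, 0.3, -3.0]
grip_width: 0.0515
gripper_force: 63.1
```

```bash
python3 - <<'E'
from p import *
stat()
Rt=tool(xc,k,a1); R,p=now(); g=np.array([.62,-.10,.30])
ang=np.degrees(np.arctan2(*(Rt[:2,1][::-1]))-np.arctan2(*(R[:2,1][::-1]))); ang=-((-ang)%360); print(ang)
R,p=rows(R,p,Rt,g,20,160,rv=[0,0,ang])
E
```

```text
t 7.3667 g [0.563 0.137 0.248] q [ -5.7  30.6  63.6  18.7 102.8 -41.5] w 0.051506197894701386 ft [ 0.269  0.325 -3.049] gf 63.13060641288757
-117.05294901120077
-2.5 0 5.3 -0.95 -0.46 -0.74 160; -2.5 0 5.3 -0.99 -0.33 -0.75 160; -2.5 0 5.3 -1.01 -0.21 -0.76 160; -2.5 0 5.3 -1.03 -0.08 -0.77 160; -2.5 0 5.3 -1.03 0.05 -0.77 160; -2.5 0 5.3 -1.02 0.18 -0.77 160; -2.5 0 5.3 -0.99 0.3 -0.76 160; -2.5 0 5.3 -0.96 0.43 -0.74 160; -2.5 0 5.3 -0.92 0.54 -0.72 160; -2.5 0 5.3 -0.86 0.66 -0.69 160
-2.5 0 5.3 -0.79 0.76 -0.66 160; -2.5 0 5.3 -0.72 0.86 -0.63 160; -2.5 0 5.3 -0.63 0.95 -0.59 160; -2.5 0 5.3 -0.54 1.03 -0.54 160; -2.5 0 5.3 -0.45 1.1 -0.5 160; -2.5 0 5.3 -0.34 1.16 -0.45 160; -2.5 0 5.3 -0.23 1.2 -0.39 160; -2.5 0 5.3 -0.12 1.24 -0.34 160; -2.5 0 5.3 0 1.25 -0.29 160; -2.5 0 5.3 0.11 1.26 -0.23 160
```

{"op": "jog_arm", "data": {"plan": "-2.5 0 5.3 -0.95 -0.45 -0.75 160; -2.5 0 5.3 -1 -0.35 -0.75 160; -2.5 0 5.3 -1 -0.2 -0.75 160; -2.5 0 5.3 -1 -0.1 -0.75 160; -2.5 0 5.3 -1 0.05 -0.75 160; -2.5 0 5.3 -1 0.2 -0.75 160; -2.5 0 5.3 -1 0.3 -0.75 160; -2.5 0 5.3 -0.95 0.4 -0.75 160; -2.5 0 5.3 -0.9 0.55 -0.7 160; -2.5 0 5.3 -0.85 0.65 -0.7 160"}}

```text
time_s: 8.2
position: [0.5929, 0.0239, 0.2569]
tool_rot: [[0.328, 0.931, 0.157], [0.842, -0.364, 0.399], [0.429, 0.001, -0.904]]
ft_force: [0.4, 0.5, -2.8]
grip_width: 0.0515
gripper_force: 63.1
```

{"op": "jog_arm", "data": {"plan": "-2.5 0 5.3 -0.8 0.75 -0.65 160; -2.5 0 5.3 -0.7 0.85 -0.65 160; -2.5 0 5.3 -0.65 0.95 -0.6 160; -2.5 0 5.3 -0.55 1.05 -0.55 160; -2.5 0 5.3 -0.45 1.1 -0.5 160; -2.5 0 5.3 -0.35 1.15 -0.45 160; -2.5 0 5.3 -0.25 1.2 -0.4 160; -2.5 0 5.3 -0.1 1.25 -0.35 160; -2.5 0 5.3 0 1.25 -0.3 160; -2.5 0 5.3 0.1 1.25 -0.25 160"}}

```text
time_s: 9.03
position: [0.6275, -0.097, 0.2832]
tool_rot: [[0.89, 0.175, 0.422], [0.157, -0.985, 0.076], [0.429, -0.002, -0.903]]
ft_force: [0.2, -0.4, -3.6]
grip_width: 0.0512
gripper_force: 63.1
```

```bash
python3 - <<'E'
from p import *
stat(tool(xc,k,a1),np.array([.62,-.10,.30]))
R,p=now(); Rt=tool(b1,n1,a1); n=9
R,p=rows(R,p,Rt,gt(C1+.09*n1+.0*b1,b1,n1,OFF),n,160)
E
```

```text
t 9.0333 g [ 0.62  -0.098  0.3  ] q [-25.4  18.9  74.3  15.8  66.6  50.8] w 0.051231103958470484 ft [ 0.199 -0.353 -3.593] gf 63.12644004821777
err [-0.     0.002  0.   ] [-0.031 -0.387 -0.154]
0 -5 0 0.04 0.08 1.83 160; 0 -5 0 0.21 0.08 1.82 160; 0 -5.1 0 0.36 0.08 1.8 160; 0 -5 0 0.52 0.07 1.76 160; 0 -5.1 0 0.67 0.08 1.71 160; 0 -5 0 0.82 0.07 1.64 160; 0 -5.1 0 0.96 0.08 1.56 160; -0.1 -5 0 1.1 0.07 1.47 160; 0 -5.1 -0.1 1.23 0.07 1.37 160
```

```bash
python3 - <<'E'
from p import *
R,p=now(); Rt=tool(b1,n1,a1); n=9
R,p=rows(R,p,Rt,gt(C1+.08*k,b1,n1,OFF),n,160)
E
```

```text
0 -5 0 -0.52 0.08 1.37 160; 0 -5 0 -0.39 0.08 1.41 160; 0 -5.1 0 -0.27 0.08 1.43 160; 0 -5 0 -0.14 0.08 1.45 160; 0 -5.1 0 -0.02 0.08 1.46 160; 0 -5 0 0.12 0.07 1.46 160; 0 -5.1 0 0.24 0.08 1.44 160; -0.1 -5 0 0.37 0.07 1.41 160; 0 -5.1 -0.1 0.49 0.07 1.38 160
```

{"op": "jog_arm", "data": {"plan": "0 -5 0 -0.5 0.08 1.4 160; 0 -5 0 -0.4 0.08 1.4 160; 0 -5.1 0 -0.3 0.08 1.45 160; 0 -5 0 -0.15 0.08 1.45 160; 0 -5.1 0 0 0.08 1.45 160; 0 -5 0 0.1 0.07 1.45 160; 0 -5.1 0 0.25 0.08 1.45 160; 0 -5.1 0 0.4 0.07 1.4 160; 0 -5.1 0 0.5 0.07 1.4 160; 0 0 0 0 0 0 160"}}

```text
time_s: 9.87
position: [0.64, -0.1003, 0.1462]
tool_rot: [[0.92, 0.181, -0.348], [0.171, -0.983, -0.059], [-0.353, -0.005, -0.936]]
ft_force: [0.3, -0.4, -4.3]
grip_width: 0.0513
gripper_force: 63.3
```

```bash
python3 - <<'E'
from p import *
Rt=tool(b1,n1,a1); gT=gt(C1+.08*k,b1,n1,OFF); stat(Rt,gT)
im=imaging.get_image("side"); save(im,"side2.png",(190,60,400,240),3.5)
top=imaging.get_image("top")
R,p=now(); g=p-T2G*R[:,2]; bb=R@Rt.T@b1; nn=R@Rt.T@n1; c=g-OFF[0]*bb-OFF[1]*nn
for cam,i in(("side",im),("top",top)):
  Ti=np.linalg.inv(i["world_from_camera"])
  for n,P in(("bottle_base",c-.0525*bb),("bottle_cap",c+.08*bb),("cradle_seat",SEAT)):
    uv=cv2.projectPoints(P.reshape(1,3),cv2.Rodrigues(Ti[:3,:3])[0],Ti[:3,3],K(i),np.array(i["distortion"],float))[0].ravel()
    print(cam,n,"pred",uv,P,[ (round(o["confidence"],2),np.round(o["at"],1)) for o in models.tip_of(cam,n)])
print("go");R,p=rows(R,p,Rt,gt(C1+.012*k,b1,n1,OFF),6,160)
E
```

```text
t 9.8667 g [ 0.647 -0.099  0.164] q [-15.9  45.1  48.   -9.1 105.5  62.7] w 0.051319227362705014 ft [ 0.254 -0.448 -4.263] gf 63.251259326934814
err [ 0.001  0.001 -0.006] [-0.188  0.671  0.315]
side bottle_base pred [259.494 161.937] [ 0.68  -0.094  0.127] [(0.76, array([259.5, 162.8])), (0.58, array([432.3, 446.9]))]
side bottle_cap pred [297.107 132.584] [ 0.588 -0.111  0.221] [(0.85, array([295.5, 134.1])), (0.55, array([355.4, 406.3]))]
side cradle_seat pred [262.583 190.028] [ 0.679 -0.095  0.048] [(0.82, array([263.2, 190.8]))]
top bottle_base pred [362.346 147.373] [ 0.68  -0.094  0.127] [(0.7, array([189.3, 408.3]))]
top bottle_cap pred [373.95  175.576] [ 0.588 -0.111  0.221] [(0.75, array([376.2, 177.5])), (0.65, array([197.3, 351. ]))]
top cradle_seat pred [361.112 157.916] [ 0.679 -0.095  0.048] []
go
0 0 0 0.36 0.01 1.06 160; 0 0 0 0.36 0.01 1.06 160; 0 0 0.1 0.36 0.01 1.05 160; 0 0 0 0.36 0.01 1.06 160; 0 0 0.1 0.37 0.01 1.05 160; 0 0 0 0.36 0.01 1.06 160
```

View pics/side2.png

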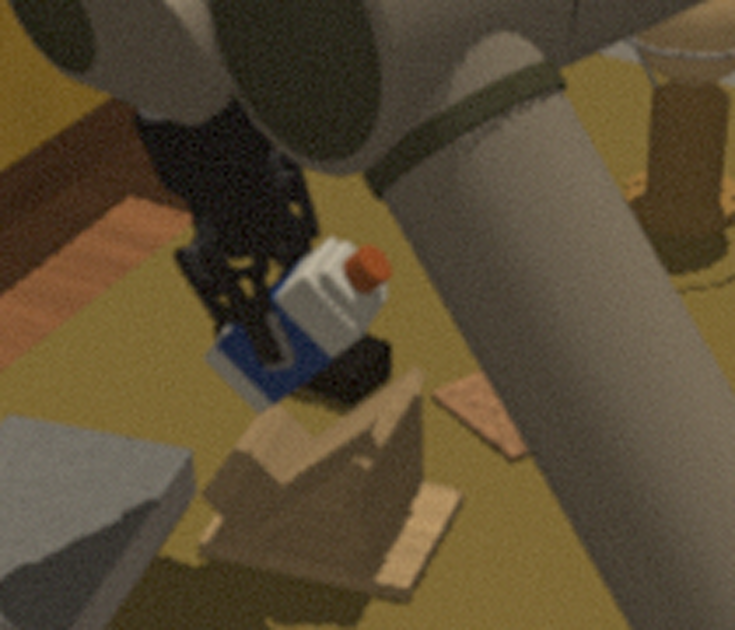

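The bottle leans cap up above the cradle with its cap at crop (368,268), and the predicted and detected points agree within 2 px. Now I'll lower it by feel.

{"op": "jog_arm", "data": {"plan": "0 0 0 0.36 0 1.06 160; 0 0 0 0.36 0 1.06 160; 0 0 0 0.36 0 1.06 160; 0 0 0 0.36 0 1.06 160; 0 0 0 0.36 0 1.06 160; 0 0 0 0.36 0 1.06 160; 0 0 0 0 0 0 160"}}

```text
time_s: 10.85
position: [0.6379, -0.1013, 0.0824]
tool_rot: [[0.923, 0.18, -0.341], [0.17, -0.984, -0.06], [-0.346, -0.002, -0.938]]
ft_force: [-0.4, 1.2, -2.7]
grip_width: 0.0512
gripper_force: 63.4
```

{"op": "jog_arm", "data": {"plan": "0 0 0 0.07 0 0.19 160; 0 0 0 0.07 0 0.19 160; 0 0 0 0.07 0 0.19 160; 0 0 0 0.07 0 0.19 160; 0 0 0 0 0 0 160"}}

```text
time_s: 11.27
position: [0.639, -0.1015, 0.0774]
tool_rot: [[0.924, 0.18, -0.336], [0.169, -0.984, -0.061], [-0.342, -0.0, -0.94]]
ft_force: [0.1, -0.2, -2.8]
grip_width: 0.0513
gripper_force: 63.4
```

```bash
python3 - <<'E'
from p import *
Rt=tool(b1,n1,a1); stat(Rt,gt(C1,b1,n1,OFF))
E
```

```text
t 11.2667 g [ 0.645 -0.1    0.095] q [-16.   47.8  53.7  -8.8  96.4  64. ] w 0.05134707512839482 ft [ 0.111 -0.209 -2.821] gf 63.398380279541016
err [-0.     0.     0.005] [ 0.047 -0.01   0.158]
```

{"op": "jog_arm", "data": {"plan": "0 0 0 0.05 0 0.15 160; 0 0 0 0.05 0 0.15 160; 0 0 0 0 0 0 160"}}

```text
time_s: 11.52
position: [0.6389, -0.1016, 0.0741]
tool_rot: [[0.924, 0.18, -0.337], [0.169, -0.984, -0.061], [-0.342, -0.0, -0.94]]
ft_force: [0.3, 0.3, -3.4]
grip_width: 0.0516
gripper_force: 63.4
```

{"op": "jog_arm", "data": {"plan": "0 0 0 0.05 0 0.15 160; 0 0 0 0 0 0 160"}}

```text
time_s: 11.68
position: [0.639, -0.1016, 0.0726]
tool_rot: [[0.924, 0.18, -0.336], [0.169, -0.984, -0.061], [-0.342, -0.0, -0.94]]
ft_force: [0.9, 0.8, -3.1]
grip_width: 0.0512
gripper_force: 63.6
```

```bash
python3 - <<'E'
from p import *
Rt=tool(b1,n1,a1); stat(Rt,gt(C1,b1,n1,OFF))
E
```

```text
t 11.6833 g [ 0.645 -0.1    0.09 ] q [-16.   48.1  54.   -8.8  95.9  64.1] w 0.05121741805545177 ft [ 0.865  0.78  -3.102] gf 63.59516501426697
err [-0.  0.  0.] [ 0.053 -0.013  0.157]
```

{"op": "jog_arm", "data": {"plan": "0 0 0 0.04 0 0.1 160; 0 0 0 0.04 0 0.1 160; 0 0 0 0 0 0 160"}}

```text
time_s: 11.93
position: [0.6397, -0.1016, 0.0718]
tool_rot: [[0.925, 0.18, -0.334], [0.169, -0.984, -0.062], [-0.34, 0.001, -0.94]]
ft_force: [2.6, 0.4, 4.5]
grip_width: 0.051
gripper_force: 64.3
```

{"op": "jog_arm", "data": {"plan": "0 0 0 0.04 0 0.1 160; 0 0 0 0 0 0 160"}}

```text
time_s: 12.1
position: [0.6397, -0.1016, 0.0717]
tool_rot: [[0.925, 0.18, -0.334], [0.169, -0.984, -0.062], [-0.34, 0.001, -0.941]]
ft_force: [2.1, 1.0, 10.5]
grip_width: 0.0508
gripper_force: 64.8
```

{"op": "jog_arm", "data": {"plan": "0 0 0 0 0 0 110; 0 0 0 0 0 0 100; 0 0 0 0 0 0 90; 0 0 0 0 0 0 80; 0 0 0 0 0 0 60; 0 0 0 0 0 0 30; 0 0 0 0 0 0 0; 0 0 0 0 0 0 0; 0 0 0 0 0 0 0; 0 0 0 0 0 0 0", "grip_force": 20}}

```text
time_s: 12.93
position: [0.639, -0.1016, 0.0695]
tool_rot: [[0.924, 0.18, -0.336], [0.169, -0.984, -0.061], [-0.342, -0.0, -0.94]]
ft_force: [-0.5, 0.5, 0.4]
grip_width: 0.0849
gripper_force: 0.0
```

```bash
python3 - <<'E'
from p import *
Rt=tool(b1,n1,a1); stat(Rt,gt(C1,b1,n1,OFF))
for cam in("side","top"):
  i=imaging.get_image(cam)
  if cam=="side": save(i,"side3.png",(190,60,400,240),3.5)
  Ti=np.linalg.inv(i["world_from_camera"])
  for n,P in(("bottle_base",SEAT),("bottle_cap",SEAT+.1325*b1)):
    uv=cv2.projectPoints(P.reshape(1,3),cv2.Rodrigues(Ti[:3,:3])[0],Ti[:3,3],K(i),np.array(i["distortion"],float))[0].ravel()
    print(cam,n,"pred",uv,[ (round(o["confidence"],2),np.round(o["at"],1)) for o in models.tip_of(cam,n)])
# retreat along -tool z 
E
```

```text
t 12.9333 g [ 0.645 -0.1    0.087] q [-16.   48.3  54.2  -8.8  95.6  64.2] w 0.08494560786805082 ft [-0.534  0.547  0.415] gf 0.0
err [-0.     0.    -0.003] [0.048 0.001 0.154]
side bottle_base pred [262.583 190.028] [(0.73, array([259.4, 188.9])), (0.68, array([436.2, 445.1])), (0.51, array([287.4, 210.2])), (0.15, array([233.5, 391.6]))]
side bottle_cap pred [298.782 163.91 ] [(0.74, array([232.2, 346. ])), (0.7, array([296.3, 164.2])), (0.56, array([358.2, 406.6]))]
top bottle_base pred [361.112 157.916] [(0.69, array([190.8, 406.8]))]
top bottle_cap pred [371.765 185.433] [(0.72, array([195.9, 351. ])), (0.57, array([369.9, 185.3])), (0.28, array([239.6, 128.3]))]
```

View pics/side3.png

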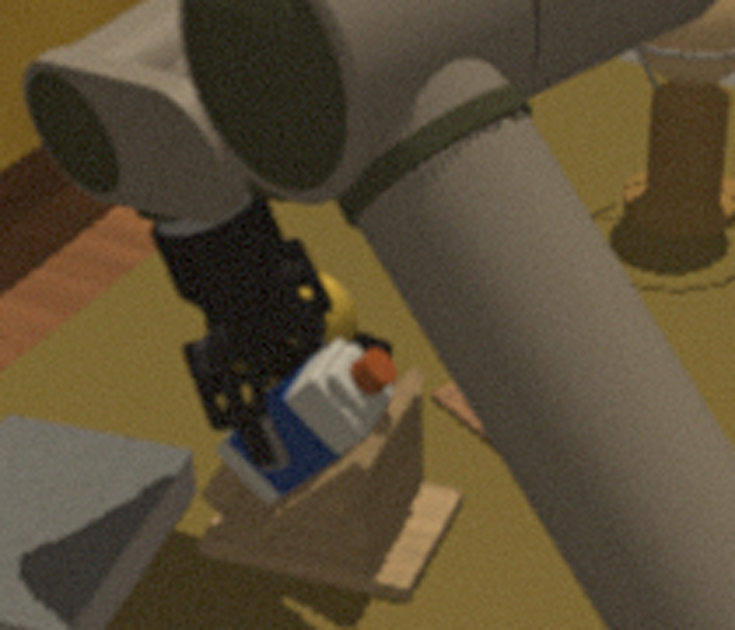

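```bash
python3 - <<'E'
from p import *
R,p=now(); g=p-T2G*R[:,2]
print("retreat");R,p=rows(R,p,R,g-.10*R[:,2],5,0)
R2=np.c_[n1,np.cross(-b1,n1),-b1]
print("turn");R,p=rows(R,p,R2,SEAT+.20*b1+.05*k,12,0)
print(p)
E
```

```text
retreat
0 0 0 0 0 -2 0; 0 0 0 0 0 -2 0; 0 0 0 0 0 -2 0; 0 0 0 0 0 -2 0; 0 0 0 0 0 -2 0
turn
0 5.4 0 -1.13 0 -0.15 0; 0 5.4 0 -1.11 0 -0.25 0; 0 5.4 0 -1.08 0 -0.36 0; 0 5.4 0 -1.05 0 -0.46 0; 0 5.4 0 -1 0 -0.55 0; 0 5.4 0 -0.94 0 -0.65 0; 0 5.4 0 -0.88 0 -0.73 0; 0 5.4 0 -0.8 0 -0.81 0; 0 5.4 0 -0.72 0 -0.88 0; 0 5.5 0 -0.64 0 -0.95 0
-0.1 5.4 0.1 -0.54 0 -1 0; 0 5.5 0 -0.45 0 -1.05 0
[ 0.553 -0.117  0.227]
```

{"op": "jog_arm", "data": {"plan": "0 0 0 0 0 -1 0; 0 0 0 0 0 -2 0; 0 0 0 0 0 -2 0; 0 0 0 0 0 -2.5 0; 0 0 0 0 0 -2.5 0; 0 5.4 0 -1.15 0 -0.15 0; 0 5.4 0 -1.1 0 -0.25 0; 0 5.4 0 -1.1 0 -0.35 0; 0 5.4 0 -1.05 0 -0.45 0; 0 5.4 0 -1 0 -0.55 0"}}

```text
time_s: 14.07
position: [0.6221, -0.1046, 0.1906]
tool_rot: [[0.976, 0.179, 0.126], [0.178, -0.984, 0.022], [0.127, 0.001, -0.992]]
ft_force: [0.9, -0.5, -0.4]
grip_width: 0.0854
gripper_force: 0.0
```

{"op": "jog_arm", "data": {"plan": "0 5.4 0 -0.95 0 -0.65 0; 0 5.4 0 -0.9 0 -0.75 0; 0 5.4 0 -0.8 0 -0.8 0; 0 5.4 0 -0.7 0 -0.9 0; 0 5.5 0 -0.65 0 -0.95 0; 0 5.4 0 -0.55 0 -1 0; 0 5.5 0 -0.45 0 -1.05 0; 0 0 0 0 0 0 0"}}

```text
time_s: 14.73
position: [0.5508, -0.1169, 0.2258]
tool_rot: [[0.698, 0.179, 0.693], [0.126, -0.984, 0.128], [0.705, -0.002, -0.71]]
ft_force: [-0.8, 0.6, 0.2]
grip_width: 0.0853
gripper_force: 0.0
```

```bash
python3 - <<'E'
from p import *
R2=np.c_[n1,np.cross(-b1,n1),-b1]
stat(R2,SEAT+.20*b1+.05*k)
for cam in("side","top"):
  i=imaging.get_image(cam)
  save(i,cam+"4.png",(190,60,400,240) if cam=="side" else (300,110,480,250),3.5)
  Ti=np.linalg.inv(i["world_from_camera"])
  pr=lambda P:cv2.projectPoints(P.reshape(1,3),cv2.Rodrigues(Ti[:3,:3])[0],Ti[:3,3],K(i),np.array(i["distortion"],float))[0].ravel()
  for n,P in(("bottle_base",SEAT),("bottle_cap",SEAT+.1325*b1),("bottle",C1)):
    print(cam,n,"pred",pr(P),"+5mm lateral",pr(P+.005*np.cross(k,xc))-pr(P),[ (round(o["confidence"],2),np.round(o["at"],1)) for o in models.tip_of(cam,n)])
R,p=now()
print("pre");R,p=rows(R,p,R2,SEAT+.165*b1,4,0)
print("in");R,p=rows(R,p,R2,SEAT+.087*b1,5,0)
E
```

```text
t 14.7333 g [ 0.538 -0.119  0.239] q [-38.9  12.2 103.8  50.8  43.6   9. ] w 0.08525749321135091 ft [-0.758  0.65   0.172] gf 0.0
err [-0.002  0.    -0.001] [-0.168  0.198  0.025]
side bottle_base pred [262.583 190.028] +5mm lateral [ 0.845 -1.203] [(0.71, array([259.7, 188.9])), (0.69, array([435.8, 447.1])), (0.2, array([276. , 163.8]))]
side bottle_cap pred [298.782 163.91 ] +5mm lateral [ 0.801 -1.21 ] [(0.9, array([297.7, 163.5])), (0.7, array([202.9, 220.3])), (0.56, array([358.8, 405.4]))]
side bottle pred [276.358 180.085] +5mm lateral [ 0.83  -1.207] [(0.8, array([275.7, 182.3])), (0.62, array([401.4, 431. ]))]
top bottle_base pred [361.112 157.916] +5mm lateral [ 2.041 -0.401] [(0.9, array([189. , 406.3])), (0.86, array([361.4, 156.1]))]
top bottle_cap pred [371.765 185.433] +5mm lateral [ 2.199 -0.433] [(0.65, array([369.4, 186.6]))]
top bottle pred [365.143 168.328] +5mm lateral [ 2.101 -0.413] [(0.72, array([196.2, 384.2])), (0.59, array([365.4, 170.8])), (0.34, array([363.9, 159.6]))]
pre
-0.1 0.1 0 -0.88 0.01 1.75 0; 0 0.1 0.1 -0.88 0.01 1.75 0; -0.1 0.1 0 -0.88 0.01 1.74 0; 0 0.1 0.1 -0.89 0 1.74 0
in
0 0 0 0 0 1.56 0; 0 0 0 0 0 1.56 0; 0 0 0 0 0 1.56 0; 0 0 0 0 0 1.56 0; 0 0 0 0 0 1.56 0
```

View pics/top4.png

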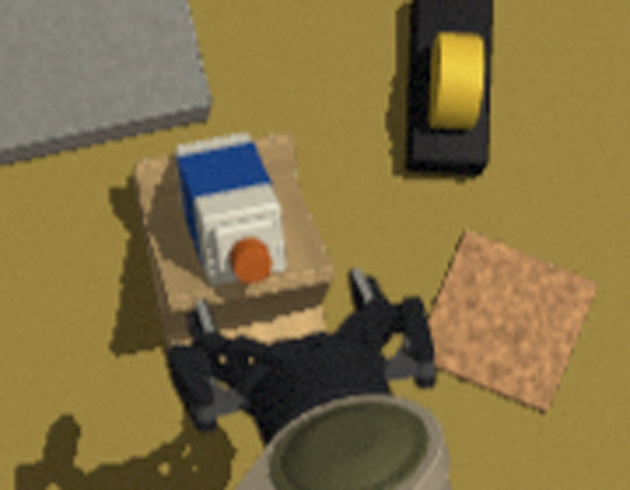

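The bottle rests in the cradle with its cap at crop (250,260). The open fingers at (203,310) and (362,285) look a few mm to the right of it, so I'll measure the bottle's lateral offset from the depth image.

```bash
python3 - <<'E'
from p import *
i=imaging.get_image("top")
v,u=np.mgrid[100:240,320:420]; A=world(i,np.c_[u.ravel(),v.ravel()])
y1=np.cross(k,xc); D=A-SEAT; a,l,n=D@b1,D@y1,D@n1
m=(abs(n-.026)<.006)&(a>-.01)&(a<.12)&(abs(l)<.06)
print("upper face",m.sum(),cv2.minAreaRect((np.c_[a,l][m]*1000).astype(np.float32)),"n",np.median(n[m]))
for lo in(.0,.03,.06,.085):
    s=m&(a>=lo)&(a<lo+.025); print(lo,np.percentile(l[s],[2,50,98]))
s=(a>.1)&(a<.15)&(abs(n)<.018)&(abs(l)<.03); print("cap",s.sum(),np.percentile(l[s],[5,50,95]))
m=(abs(n+.026)<.006)&(a>.01)&(a<.11)&(abs(l)<.07); print("slope",np.percentile(l[m],[1,99]),np.median(n[m]))
E
```

```text
upper face 567 ((59.07297134399414, -0.7132148742675781), (121.00431823730469, 52.85987091064453), 0.7184845209121704) n 0.02596450293556099
0.0 [-0.026 -0.001  0.023]
0.03 [-0.027 -0.     0.024]
0.06 [-0.026 -0.002  0.024]
0.085 [-0.025 -0.001  0.024]
cap 321 [-0.024 -0.002  0.023]
slope [-0.054  0.054] -0.026137302613237698
```

The bottle is centred within 1 mm and aligned within 1°. I'll go in for the second grasp.

{"op": "jog_arm", "data": {"plan": "0 0.1 0 -0.88 0 1.75 0; 0 0 0 -0.88 0 1.75 0; 0 0.1 0 -0.88 0 1.75 0; 0 0 0 -0.88 0 1.75 0; 0 0 0 0 0 1.5 0; 0 0 0 0 0 1.5 0; 0 0 0 0 0 1.5 0; 0 0 0 0 0 1.5 0; 0 0 0 0 0 1.5 0; 0 0 0 0 0 0 0"}}

```text
time_s: 16.02
position: [0.6299, -0.1024, 0.0967]
tool_rot: [[0.699, 0.182, 0.692], [0.128, -0.983, 0.13], [0.704, -0.002, -0.71]]
ft_force: [-0.5, 1.2, -0.7]
grip_width: 0.0853
gripper_force: 0.0
```

```bash
python3 - <<'E'
from p import *
R2=np.c_[n1,np.cross(-b1,n1),-b1]
stat(R2,SEAT+.087*b1)
R,p=now();rows(R,p,R2,SEAT+.087*b1,1,0)
E
```

```text
t 16.0167 g [ 0.617 -0.105  0.11 ] q [-31.1  30.2 102.7  70.9  29.7 -10.5] w 0.08534522225767235 ft [-0.548  1.213 -0.669] gf 0.0
err [-0.002  0.001  0.   ] [-0.288  0.272  0.114]
-0.3 0.3 0.1 0.12 0.11 0.12 0
```

{"op": "jog_arm", "data": {"plan": "0 0 0 0.1 0.1 0.1 0; 0 0 0 0 0 0 60; 0 0 0 0 0 0 80; 0 0 0 0 0 0 95; 0 0 0 0 0 0 105; 0 0 0 0 0 0 120; 0 0 0 0 0 0 140; 0 0 0 0 0 0 160; 0 0 0 0 0 0 160; 0 0 0 0 0 0 160", "grip_force": 60}}

```text
time_s: 16.85
position: [0.6303, -0.1039, 0.0994]
tool_rot: [[0.697, 0.18, 0.694], [0.127, -0.984, 0.127], [0.705, -0.0, -0.709]]
ft_force: [-5.0, 0.4, 5.1]
grip_width: 0.0517
gripper_force: 60.9
```

```bash
python3 - <<'E'
from p import *
R2=np.c_[n1,np.cross(-b1,n1),-b1]
stat(R2,SEAT+.087*b1)
R,p=now();g=p-T2G*R[:,2]
print("lift");R,p=rows(R,p,R,g+.03*b1+.03*n1+.05*k,6,160)
R3=np.c_[-xc,np.cross(-k,-xc),-k]
print("up");R,p=rows(R,p,R3,np.array([.58,-.16,.24]),10,160)
print("over");R,p=rows(R,p,R3,np.array([*CO[:2],.006+.087+.04]),8,160)
E
```

```text
t 16.85 g [ 0.617 -0.106  0.113] q [-31.3  30.  102.6  70.7  29.8 -10.2] w 0.05168515086358601 ft [-4.974  0.387  5.104] gf 60.93474268913269
err [-0.001 -0.001  0.003] [-0.148  0.132  0.116]
lift
0 0 0 1.09 0 -1.09 160; 0 0 0 1.09 0 -1.09 160; 0 0 0 1.09 0 -1.09 160; 0 0 0 1.08 0 -1.09 160; 0 0 0 1.09 0 -1.1 160; 0 0 0 1.08 0 -1.09 160
up
0 -4.5 0 -0.21 0.46 -0.63 160; 0 -4.5 0 -0.26 0.46 -0.61 160; 0 -4.5 0 -0.31 0.46 -0.59 160; 0 -4.5 0 -0.36 0.46 -0.56 160; 0 -4.5 0 -0.4 0.46 -0.53 160; 0 -4.5 0 -0.44 0.46 -0.5 160; 0 -4.5 0 -0.48 0.46 -0.46 160; 0 -4.5 0.1 -0.51 0.46 -0.43 160; 0 -4.4 0 -0.54 0.46 -0.39 160; 0 -4.5 0.1 -0.57 0.47 -0.34 160
over
0 0 0 -0.32 1.66 1.34 160; 0 0 0 -0.32 1.66 1.34 160; 0 0 0 -0.32 1.66 1.34 160; 0 0 0 -0.32 1.66 1.33 160; 0 0 0 -0.31 1.66 1.34 160; 0 0 0 -0.32 1.66 1.33 160; 0 0 0 -0.31 1.67 1.34 160; 0 0 0 -0.32 1.66 1.33 160
```

{"op": "jog_arm", "data": {"plan": "0 0 0 0.5 0 -0.5 160; 0 0 0 1 0 -1 160; 0 0 0 1.1 0 -1.1 160; 0 0 0 1.1 0 -1.1 160; 0 0 0 1.1 0 -1.1 160; 0 0 0 1.1 0 -1.1 160; 0 0 0 0.7 0 -0.7 160"}}

```text
time_s: 17.43
position: [0.6305, -0.1039, 0.1932]
tool_rot: [[0.698, 0.181, 0.693], [0.128, -0.984, 0.127], [0.705, -0.0, -0.709]]
ft_force: [0.8, 0.3, -2.0]
grip_width: 0.0513
gripper_force: 63.5
```

{"op": "jog_arm", "data": {"plan": "0 -4.5 0 -0.2 0.46 -0.65 160; 0 -4.5 0 -0.25 0.46 -0.6 160; 0 -4.5 0 -0.3 0.46 -0.6 160; 0 -4.5 0 -0.35 0.46 -0.55 160; 0 -4.5 0 -0.4 0.46 -0.55 160; 0 -4.5 0 -0.45 0.46 -0.5 160; 0 -4.5 0 -0.5 0.46 -0.45 160; 0 -4.5 0 -0.5 0.46 -0.45 160; 0 -4.4 0 -0.55 0.46 -0.4 160; 0 -4.5 0 -0.55 0.46 -0.35 160"}}

```text
time_s: 18.27
position: [0.5798, -0.1602, 0.2224]
tool_rot: [[0.984, 0.18, -0.006], [0.18, -0.984, -0.0], [-0.006, -0.001, -1.0]]
ft_force: [0.1, -0.2, -3.0]
grip_width: 0.0511
gripper_force: 63.4
```

{"op": "jog_arm", "data": {"plan": "0 0 0 -0.3 1.66 0.5 160; 0 0 0 -0.3 1.66 1.3 160; 0 0 0 -0.3 1.66 1.3 160; 0 0 0 -0.3 1.66 1.3 160; 0 0 0 -0.3 1.66 1.3 160; 0 0 0 -0.3 1.66 1.3 160; 0 0 0 -0.3 1.66 1.3 160; 0 0 0 -0.3 1.66 1.3 160; 0 0 0 0 0 0 160"}}

```text
time_s: 19.02
position: [0.5796, -0.298, 0.1222]
tool_rot: [[0.984, 0.178, -0.005], [0.178, -0.984, 0.002], [-0.005, -0.003, -1.0]]
ft_force: [-1.5, -0.2, -3.2]
grip_width: 0.0511
gripper_force: 63.6
```

```bash
python3 - <<'E'
from p import *
R3=np.c_[-xc,np.cross(-k,-xc),-k]; G=np.array([*CO[:2],.006+.087])
stat(R3,G)
for cam in("side","top"):
  i=imaging.get_image(cam)
  if cam=="side": save(i,"side5.png",(250,60,430,220),4)
  Ti=np.linalg.inv(i["world_from_camera"])
  pr=lambda P:cv2.projectPoints(np.array(P,float).reshape(1,3),cv2.Rodrigues(Ti[:3,:3])[0],Ti[:3,3],K(i),np.array(i["distortion"],float))[0].ravel()
  R,p=now(); g=p-T2G*R[:,2]
  for n,P in(("bottle_base",g-[0,0,.087]),("bottle_cap",g+[0,0,.0455]),("coaster_top",CO)):
    print(cam,n,"pred",pr(P),[ (round(o["confidence"],2),np.round(o["at"],1)) for o in models.tip_of(cam,n)])
rows(R,p,R3,G+[0,0,.015],4,160)
E
```

```text
t 19.0167 g [ 0.58  -0.298  0.141] q [-37.6  37.1  65.9  -0.1  77.4  42.2] w 0.05110108216679883 ft [-1.482 -0.237 -3.168] gf 63.64057660102844
err [ 0.001 -0.003  0.048] [-0.19   0.268  0.041]
side bottle_base pred [340.098 157.059] [(0.78, array([433.4, 445. ])), (0.55, array([339.2, 160.4]))]
side bottle_cap pred [341.172 109.699] [(0.88, array([339.1, 114.8])), (0.77, array([356.4, 406.3]))]
side coaster_top pred [340.096 173.74 ] [(0.9, array([340.1, 173.1]))]
top bottle_base pred [447.506 194.967] [(0.83, array([191.4, 406. ]))]
top bottle_cap pred [458.883 180.616] [(0.81, array([197.6, 350.6]))]
top coaster_top pred [443.97  201.127] []
0 0 0.1 -0.08 0.01 0.94 160; 0 0 0.1 -0.07 0.01 0.94 160; 0 0 0 -0.08 0.01 0.93 160; 0 0 0.1 -0.07 0.01 0.94 160
```

View pics/side5.png

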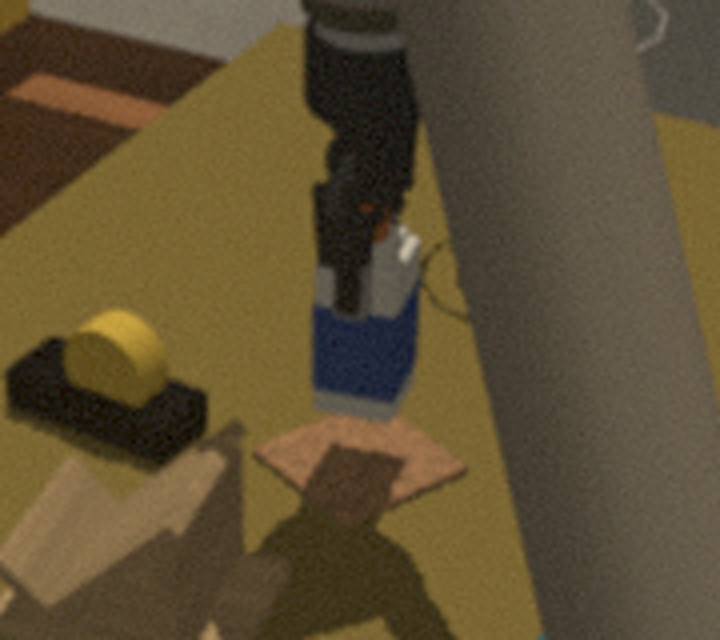

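```bash
python3 - <<'E'
from p import *
R3=np.c_[-xc,np.cross(-k,-xc),-k]; G=np.array([*CO[:2],.006+.087])
stat(R3,G); R,p=now(); print(p); rows(R,p,R3,G+[0,0,.015],4,160)
E
```

```text
t 19.4167 g [ 0.581 -0.294  0.145] q [-37.2  36.7  65.9  -0.   77.5  42.3] w 0.05118788430199456 ft [ 0.266  0.818 -3.755] gf 63.6344039440155
err [0.003 0.001 0.052] [-0.003  0.03   0.261]
[ 0.581 -0.294  0.127]
0 0 0.1 -0.07 0.01 0.94 160; 0 0 0.1 -0.07 0.01 0.94 160; 0 0 0 -0.08 0.02 0.93 160; 0 0 0.1 -0.07 0.01 0.94 160
```

The picture shows the bottle upright in the gripper, base at crop (355,410), just above the coaster at (360,460). I'll lower it slowly.

{"op": "jog_arm", "data": {"plan": "0 0 0 -0.1 0 0.8 160; 0 0 0 -0.1 0 0.9 160; 0 0 0 -0.05 0 0.8 160; 0 0 0 -0.05 0 0.6 160; 0 0 0 0 0 0.4 160; 0 0 0 0 0 0 160; 0 0 0 0 0 0 160"}}

```text
time_s: 20.0
position: [0.5779, -0.2953, 0.0909]
tool_rot: [[0.984, 0.181, -0.002], [0.181, -0.984, 0.001], [-0.001, -0.001, -1.0]]
ft_force: [-0.1, 0.3, -2.2]
grip_width: 0.051
gripper_force: 63.6
```

{"op": "jog_arm", "data": {"plan": "0 0 0 0 0 0.2 160; 0 0 0 0 0 0.2 160; 0 0 0 0 0 0.2 160; 0 0 0 0 0 0 160; 0 0 0 0 0 0 160"}}

```text
time_s: 20.42
position: [0.5779, -0.2952, 0.085]
tool_rot: [[0.984, 0.181, -0.002], [0.181, -0.984, 0.001], [-0.001, -0.001, -1.0]]
ft_force: [0.0, -0.4, -3.4]
grip_width: 0.0509
gripper_force: 63.6
```

```bash
python3 - <<'E'
from p import *
R3=np.c_[-xc,np.cross(-k,-xc),-k]; G=np.array([*CO[:2],.006+.087])
stat(R3,G)
E
```

```text
t 20.4167 g [ 0.578 -0.295  0.104] q [-37.5  38.8  69.1  -0.   72.1  42.1] w 0.05093558308325401 ft [ 0.04  -0.45  -3.381] gf 63.63759756088257
err [-0.001  0.     0.011] [-0.054  0.081  0.21 ]
```

{"op": "jog_arm", "data": {"plan": "0 0 0 0 0 0.2 160; 0 0 0 0 0 0.2 160; 0 0 0 0 0 0 160; 0 0 0 0 0 0 160"}}

```text
time_s: 20.75
position: [0.5778, -0.2952, 0.0809]
tool_rot: [[0.984, 0.181, -0.002], [0.181, -0.984, 0.001], [-0.002, -0.001, -1.0]]
ft_force: [-0.8, 0.3, -2.9]
grip_width: 0.0514
gripper_force: 63.6
```

{"op": "jog_arm", "data": {"plan": "0 0 0 0 0 0.1 160; 0 0 0 0 0 0.1 160; 0 0 0 0 0 0 160; 0 0 0 0 0 0 160"}}

```text
time_s: 21.08
position: [0.5779, -0.2953, 0.079]
tool_rot: [[0.984, 0.181, -0.001], [0.181, -0.984, 0.001], [-0.001, -0.001, -1.0]]
ft_force: [-0.6, 0.5, -3.0]
grip_width: 0.0512
gripper_force: 63.6
```

{"op": "jog_arm", "data": {"plan": "0 0 0 0 0 0.1 160; 0 0 0 0 0 0 160; 0 0 0 0 0 0 160"}}

```text
time_s: 21.33
position: [0.5778, -0.2953, 0.078]
tool_rot: [[0.984, 0.181, -0.002], [0.181, -0.984, 0.001], [-0.001, -0.001, -1.0]]
ft_force: [0.1, -0.1, -2.2]
grip_width: 0.0511
gripper_force: 63.6
```

{"op": "jog_arm", "data": {"plan": "0 0 0 0 0 0.1 160; 0 0 0 0 0 0 160; 0 0 0 0 0 0 160"}}

```text
time_s: 21.58
position: [0.578, -0.2953, 0.0773]
tool_rot: [[0.984, 0.181, -0.001], [0.181, -0.984, 0.0], [-0.001, -0.0, -1.0]]
ft_force: [0.1, 0.5, -1.3]
grip_width: 0.0515
gripper_force: 63.8
```

{"op": "jog_arm", "data": {"plan": "0 0 0 0 0 0.1 160; 0 0 0 0 0 0 160; 0 0 0 0 0 0 160"}}

```text
time_s: 21.83
position: [0.5781, -0.2953, 0.0773]
tool_rot: [[0.984, 0.181, -0.0], [0.181, -0.984, -0.0], [-0.0, 0.0, -1.0]]
ft_force: [-2.2, 0.9, 6.0]
grip_width: 0.0512
gripper_force: 64.7
```

{"op": "jog_arm", "data": {"plan": "0 0 0 0 0 0.1 160; 0 0 0 0 0 0 160; 0 0 0 0 0 0 160"}}

```text
time_s: 22.08
position: [0.5782, -0.2952, 0.0772]
tool_rot: [[0.984, 0.181, 0.0], [0.181, -0.984, -0.001], [0.0, 0.001, -1.0]]
ft_force: [-2.7, 3.9, 13.0]
grip_width: 0.0513
gripper_force: 65.4
```

It's in contact. I'll ease off slightly, open the gripper and go straight up.

{"op": "jog_arm", "data": {"plan": "0 0 0 0 0 -0.15 160; 0 0 0 0 0 0 110; 0 0 0 0 0 0 100; 0 0 0 0 0 0 90; 0 0 0 0 0 0 80; 0 0 0 0 0 0 60; 0 0 0 0 0 0 30; 0 0 0 0 0 0 0; 0 0 0 0 0 0 0; 0 0 0 0 0 0 0", "grip_force": 20}}

```text
time_s: 22.92
position: [0.5779, -0.2953, 0.0765]
tool_rot: [[0.984, 0.181, -0.001], [0.181, -0.984, 0.001], [-0.001, -0.001, -1.0]]
ft_force: [-0.4, 0.8, -0.0]
grip_width: 0.0857
gripper_force: 0.0
```

{"op": "jog_arm", "data": {"plan": "0 0 0 0 0 0 0; 0 0 0 0 0 -0.5 0; 0 0 0 0 0 -1.5 0; 0 0 0 0 0 -2 0; 0 0 0 0 0 -2 0; 0 0 0 0 0 -2 0; 0 0 0 0 0 -2 0; 0 0 0 0 0 -2 0; 0 0 0 0 0 -2 0; 0 0 0 0 0 0 0"}}

```text
time_s: 23.75
position: [0.5791, -0.2961, 0.2215]
tool_rot: [[0.984, 0.181, 0.005], [0.181, -0.984, -0.004], [0.004, 0.005, -1.0]]
ft_force: [0.2, -0.3, 0.4]
grip_width: 0.0853
gripper_force: 0.0
```

```bash
python3 - <<'E'
from p import *
stat()
i=imaging.get_image("side"); save(i,"side6.png",None,1.2)
for n in("bottle_base","bottle_cap","coaster_top"): print(n,[(round(o["confidence"],2),np.round(o["at"],1)) for o in models.tip_of("side",n)])
E
```

```text
t 23.75 g [ 0.579 -0.296  0.24 ] q [-37.5  32.4  57.9  -0.   89.4  42.1] w 0.08526981800172868 ft [ 0.248 -0.264  0.386] gf 0.0
bottle_base [(0.84, array([435.9, 449.8])), (0.74, array([338. , 174.1])), (0.38, array([231.5, 346.5]))]
bottle_cap [(0.87, array([359.9, 406.6])), (0.8, array([341.5, 129.4]))]
coaster_top [(0.69, array([340.2, 175. ]))]
```

View pics/side6.png

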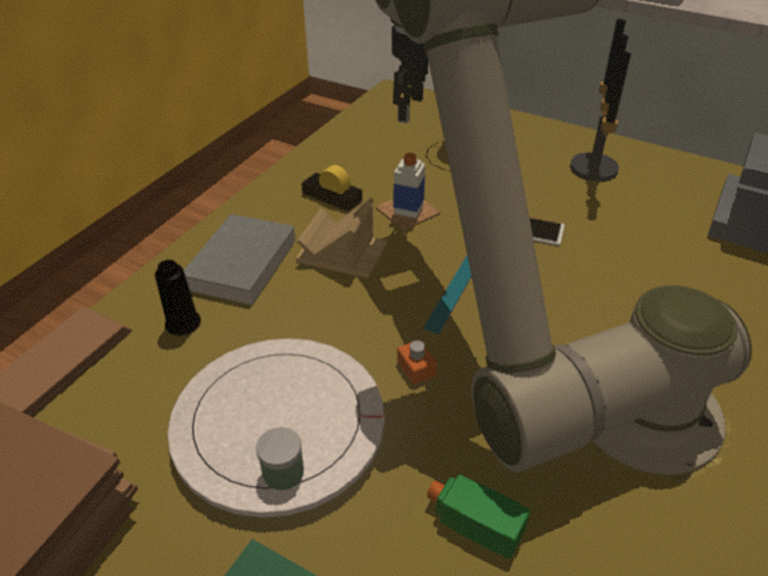

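The bottle stands upright on the coaster at (409,187), the gripper is clear above it, and the jar stands on the turntable at (280,458).

```bash
python3 -c "
from rig import job
print(job.close_job())"
```

```text
the job is handed in; nothing more can be done
None
```

The job is handed in: the glue bottle leaned in the V cradle, was taken again from the cap end, and now stands upright in the middle of the coaster, with the jar still on the turntable (about 24 s used; no verdict came back).

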